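Open the flap of the bench socket unit

ROBOT

A 7-joint arm with a two-finger parallel gripper is mounted at the origin on a cart in front of the work surface, level with it; the furniture and walls round the work are solid. World frame = base frame: x ahead of the robot, y to its left, z up, the work surface at z = 0. Lengths are in m, angles in rad, forces in N, time in s.
With the tool pointing down it reaches from about 0.425 to 0.825 m from the base axis. Payload 3.6 kg.
Tool frame: the origin (TCP) lies where the fingers leave the gripper's body, on its centre line; the fingertips stand 73 mm ahead of it and the grasp point (between the pads) lies 54 mm ahead of it; z points along the fingers, y is the line along which they close (so a half turn about z gives the same grasp; the last joint's range is limited). The gripper opens to 85 mm and grips with 20 to 120 N. Pads are 22 mm wide; open, the fingers measure 114 mm over their backs; the gripper's body (76 mm by 85 mm) begins 54 mm behind the grasp point. The pads swing forward as they close: fully open they stand 13 mm farther back than shut.
Start: joints at [-1.317, 0.615, -0.013, 1.423, 0.008, 1.103, -0.04], TCP at [0.18, 0.625, 0.304] pointing down, gripper open.
Joint ranges: [-3.12, 3.12], [-0.3, 2.06], [-1.34, 1.32], [0.26, 2.42], [-1.36, 4.5], [0.01, 1.98], [-2.84, 2.84]. Speed limits (rad/s): [2.79, 2.79, 3.14, 3.14, 3.14, 3.14, 3.14].

INTERFACE

Orientations are given as a unit quaternion [x, y, z, w].
In Python, from station import arm, snapshot, camera_info, ticket gives the robot as it stands. Calls block until the motion is done:
- arm.movep(position, orientation): joint-space move of the TCP to a pose.
- arm.line_to(position, velocity=0.15, ori=None): straight line of the TCP; ori=None keeps the orientation; velocity is the mean speed in m/s.
- arm.move_j(angles): joint-space move.
- arm.move_gripper(opening, effort=None): opening from 0.0 (shut) to 1.0 (fully open); effort is the grip in N (None keeps the last); returns when the fingers have stopped.
- arm.pause(seconds).
- arm.ik(position, orientation): joint angles nearest the present ones, or None.
- snapshot(name): name is "scene" or "top" or "wrist"; returns the picture (400x640x3 uint8, blue, green, red); there is no depth.
- camera_info(name): a dict with "fx", "fy", "cx", "cy" (pixels), "R" (3x3) and "t" (3): a world point X has camera coordinates R X + t; the wrist camera has in their place "T_tool_cam" (4x4, takes a point from camera to tool coordinates, whose origin is the TCP and whose axes are the flange's). Camera axes: x right, y down, z forward; pixel columns grow to the right and rows downward; lengths in m; the calibration is good to about 2 mm. A picture is of the moment at which its call begins: read the wrist's pose just before it. camera_info takes no time and is no camera call.
A pose or a line that the arm cannot do raises arm.MotionError and nothing moves.
- ticket.finish_job(): hands the job in; it is judged then, once.
Readings, each from a call of its own:
- arm.read_time(): time.
- arm.read_joint_positions(): joint angles.
- arm.read_dq(): joint speeds.
- arm.read_effort(): joint torques, N m.
- arm.read_tool_pos(): TCP position.
- arm.read_eef_rot(): TCP orientation.
- arm.read_ft_force(): force on the tool from outside, world axes, zero at the start.
- arm.read_wrist_torque(): the same for the moment, N m.
- arm.read_opening(): opening from 0.0 (shut) to 1.0 (fully open).
- arm.read_finger_force(): force on a finger pad.
Only numpy, scipy, OpenCV 4.12 (cv2) and the standard library are available. Lean on these libraries where they do the work, as an engineer would, in place of code of your own. Each camera call takes 0.05 s, during which the arm holds its last target. There are 200 camera calls.

TASK

Open the socket flap of the grey bench unit with the fingertips: run a fingertip along the top of its front edge until you find the release groove, press the catch inside it down until the flap springs up, then push the flap back (light push, no gripping) as far as it goes, so that it stays open, and move the hand clear. Leave the vial, the roll of tape and the timer where they are.

Things in the scene. Friction and masses are not known exactly. Their poses are not given: they have to be found in the camera images.
- socket_unit: Mid-grey socket unit fixed to the bench, 130 deep (x), 201 long (y), flat top 70 above the bench; origin at the centre of its underside, front faces -x, z up. Between 7 mm end caps sit three modules, 62 long each, centred at y = +62, 0 and -62. Two are blank and solid; one, in any of the three places (which is not told), has the flap and the release groove.
- edge_mid (a point): middle of the top of the front edge (axes as the unit's): a flat strip 33 wide in x, running the unit's whole length over all modules and end caps. The groove is a notch in it at the middle of the flap's module: 46 along y, from 16.5 in front of this point (open to front and top) to 13.5 behind it. In it, 15 below the top, lies the catch pad, 42 along y, from 14.5 in front of this point to 12.5 behind it.
- hinge_mid (a point): point on the line of the flap's hinge (axes as the unit's; the line runs along y, 2.5 below the unit's top, 51 behind the unit's origin and 95.5 behind point edge_mid). The flap's panel is 78 from the hinge to its front edge, 58 wide, 5 thick, flush with the top when shut; it starts right behind the edge strip, in the same module as the groove.
- catch (a joint): rocking catch in the groove, rad: 0 at rest, grows as the pad is pressed down, stop at 0.24; sprung, it comes back by itself. Pressed in the middle of the pad it yields from about 3 N, lets the flap go between 0.10 and 0.13 (4 mm down, about 4 N) and meets its stop 8 mm down at about 5.5 N.
- flap (a joint): the flap, rad: 0 shut and held by the catch, grows as it opens upwards and back. Let go, a spring pin kicks it to 0.4 to 0.5 (its front edge then 30 to 37 above the unit's top and some 8 farther back than shut). From there it has a stiff friction hinge (1 to 2 N at its front edge) and stays where it is left, up to its stop at 1.75, a little past upright; 1.55 or more is fully back.
- vial: white screw cap vial with a red cap, standing, 22 across, 54 high; origin at the centre of its underside
- tape: roll of green marking tape lying flat, 63 across, 20 high; origin at the centre of its underside
- timer: white bench timer lying face up, 66 x 66 x 17; origin at the centre of its underside

How it is judged:
On the way, in this order (a step that is already met when the one before it is completed fails the run):
1. with the flap shut and the catch at rest, a fingertip touches the top of the unit's front edge (for 0.1 s; the grasp point 75 to 115 mm above the bench, within 45 mm of the middle of the edge strip) (contact force between the fingers and anything else above 0.4 N and x of the grasp point in the frame of socket_unit between -0.09 and 0 m and y of the grasp point in the frame of socket_unit between -0.115 and 0.115 m and z of the grasp point in the frame of socket_unit between 0.075 and 0.115 m and value of joint catch below 0.03 rad and value of joint flap below 0.05 rad), for 0.1 s.
2. the catch in the groove is pressed down (past 0.08 rad) while the flap is still shut (value of joint catch above 0.08 rad and value of joint flap below 0.1 rad).
3. the flap has sprung up (past 0.25 rad) (value of joint flap above 0.25 rad), for 0.2 s.
At the end, for the whole second after the job is handed in: the flap stands open at 1.55 rad or more and is at rest, the catch has sprung back (below 0.04 rad), and the vial, the tape and the timer are within 10 mm of where they stood (value of joint flap above 1.55 rad and velocity of joint flap between -0.05 and 0.05 rad/s and value of joint catch below 0.04 rad and distance of each of vial, tape, timer from where it was at the start of the episode below 0.01 m); the robot touches nothing.
It fails at once if the vial, the tape or the timer is moved by more than 10 mm or lifted (distance of any of vial, tape, timer from where it was at the start of the episode above 0.01 m).
It fails at once if the flap is gripped or forced while it is being swung (over 60 N on the fingers) (value of joint flap between 0.7 and 1.6 rad and contact force between the fingers and anything else above 60 N).
It also fails if it takes over 64 s, if anything falls off the work surface, if the arm or the gripper's body presses on something with over 40 N, if the wrist force passes 120 N, or if a joint passes its speed limit or range.

## Working session

There is one attempt and no reset: what is moved stays moved. The work goes in short steps, each a Python script; the robot and the scene stay as the last script left them, time stands still between calls to the robot, and variables do not carry over. Pictures are saved under pics/ and viewed, at most 10 in all, crops included, and the job is handed in when it is done.

```bash
mkdir -p pics; python3 - <<'E'
from station import arm, snapshot, camera_info
import cv2
for n in ("scene","top"):
    cv2.imwrite(f"pics/{n}0.png",snapshot(n)); c=camera_info(n); print(n,c)
print(arm.read_time(),arm.read_tool_pos(),arm.read_eef_rot(),camera_info("wrist"))
E
```

```text
scene {'fx': 517.7006615613635, 'fy': 517.7006615613635, 'cx': 324.13092297849533, 'cy': 197.85662693678464, 'R': array([[-0.83482445, -0.55045596,  0.00814718],
       [-0.40099857,  0.59788377, -0.69407143],
       [ 0.37718469, -0.5826948 , -0.71986004]]), 't': array([0.25966677, 0.40236655, 0.577605  ])}
top {'fx': 445.2423475506616, 'fy': 445.2423475506616, 'cx': 322.0428498401831, 'cy': 205.57521478464335, 'R': array([[-0.01418901, -0.99988241, -0.00581688],
       [-0.99130294,  0.01482798, -0.13076166],
       [ 0.13083254,  0.00391092, -0.99139677]]), 't': array([-0.29105306,  0.50812407,  0.87025132])}
0.1 [0.17996041 0.62405742 0.30284773] [ 1.39881661e-01  9.90167544e-01 -1.15624527e-03 -1.36486890e-04] {'fx': 279.4779319282566, 'fy': 279.4779319282566, 'cx': 320.4584921468949, 'cy': 202.5374085068222, 'T_tool_cam': array([[-1.13174100e-04, -9.49714034e-01, -3.13118573e-01,
         8.12488655e-02],
       [ 9.99999264e-01,  2.70848634e-04, -1.18294728e-03,
         1.23634290e-03],
       [ 1.20826938e-03, -3.13118476e-01,  9.49713304e-01,
        -6.99729790e-02],
       [ 0.00000000e+00,  0.00000000e+00,  0.00000000e+00,
         1.00000000e+00]])}
```

View pics/scene0.png

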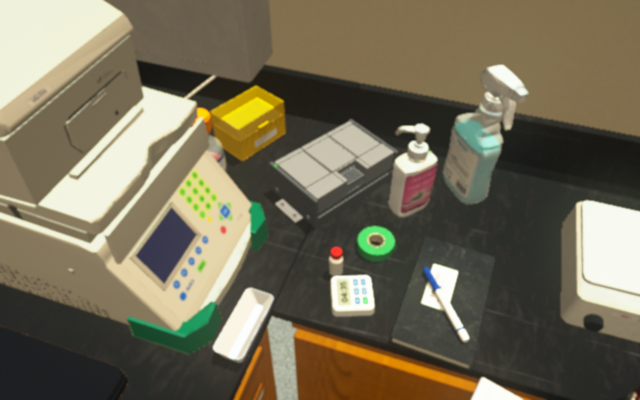

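View pics/top0.png

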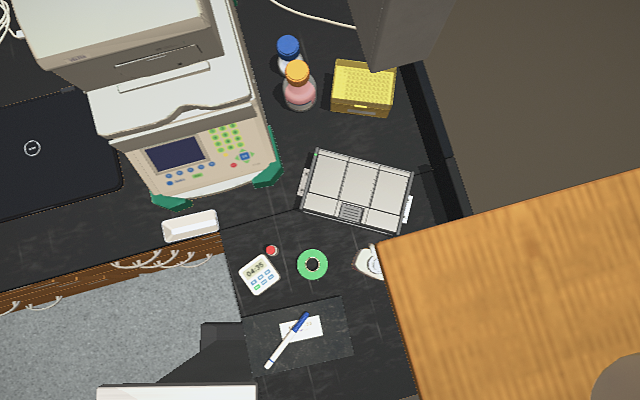

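The bench unit is at about (356,190) in the top view. A dark notch shows at (351,212) on its front edge, the side towards the tape at (312,264), the timer at (259,274) and the vial at (271,250). I'll zoom in.

```bash
python3 - <<'E'
import cv2
a=cv2.resize(cv2.imread("pics/top0.png")[140:244,285:425],None,fx=5.5,fy=5.5,interpolation=cv2.INTER_CUBIC)
cv2.imwrite("pics/c_top.png",a)
E
```

```text
(no output)
```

View pics/c_top.png

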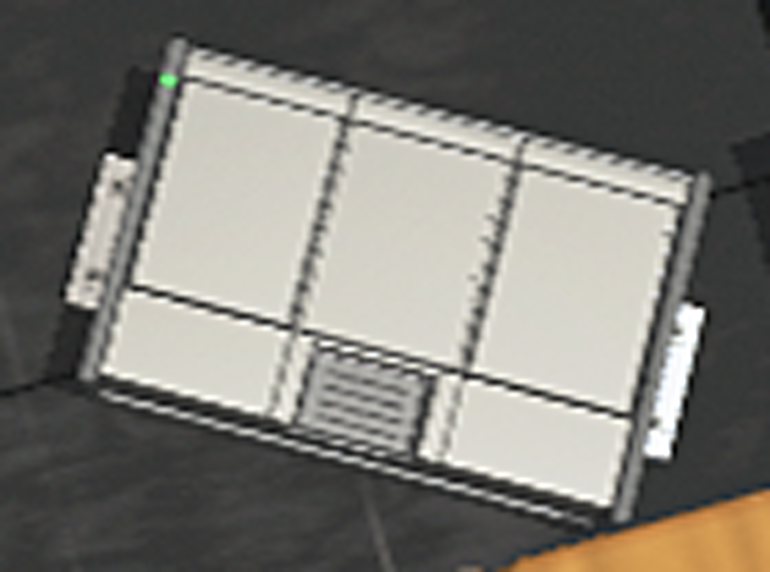

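The zoom shows the middle module has the groove, with its ribbed pad at crop (365,400), which is about (351,212) in the picture. The unit's top corners in the crop are about (178,38), (708,172), (622,518) and (88,380).

```bash
cat > h.py <<'E'
from station import arm, snapshot, camera_info, ticket
import numpy as np, cv2
def ray(n,uv,z):
    c=camera_info(n); R=c["R"]; o=-R.T@c["t"]
    d=R.T@np.array([(uv[0]-c["cx"])/c["fx"],(uv[1]-c["cy"])/c["fy"],1])
    return o+d*(z-o[2])/d[2]
E
python3 - <<'E'
from h import *
cr=np.array([(178,38),(708,172),(622,518),(88,380)])
cr=(cr+.5)/5.5-.5+[285,140]
P=np.array([ray("top",p,.07) for p in cr]); print(P)
print([np.linalg.norm(P[i]-P[(i+1)%4]) for i in range(4)])
im=cv2.imread("pics/top0.png")
m=(im.min(2)>150).astype(np.uint8); m[:, :300]=0; m[:140]=0;m[240:]=0;m[:,415:]=0
m=cv2.morphologyEx(m,cv2.MORPH_CLOSE,np.ones((5,5))); m=cv2.morphologyEx(m,cv2.MORPH_OPEN,np.ones((9,9)))
cs,_=cv2.findContours(m,0,2); c=max(cs,key=cv2.contourArea)
W=np.array([ray("top",p[0],.07)[:2] for p in c],np.float32)
print(cv2.minAreaRect(W))
for n in("pad",): 
  p=(np.array([365,400])+.5)/5.5-.5+[285,140]; print("pad",ray("top",p,.055))
for n,p in(("vial",(271,250,.054)),("tape",(312,264,.02)),("timer",(259,274,.017))): print(n,ray("top",p[:2],p[2]))
F=(P[2]+P[3])/2; print("frontmid",F, "scene px"); c=camera_info("scene")
for X in list(P)+[F]:
  q=c["R"]@X+c["t"]; print(q[:2]/q[2]*c["fx"]+[c["cx"],c["cy"]])
E
```

```text
[[ 0.61684802 -0.29018521  0.07      ]
 [ 0.56483921 -0.47847303  0.07      ]
 [ 0.44196956 -0.44336337  0.07      ]
 [ 0.49342236 -0.25684428  0.07      ]]
[np.float64(0.19533872116464215), np.float64(0.12778746907837576), np.float64(0.19348581677751442), np.float64(0.12784956519852633)]
((0.5264559388160706, -0.3642732501029968), (0.21968398988246918, 0.12993086874485016), 74.28069305419922)
pad [ 0.48659848 -0.35533168  0.055     ]
vial [ 0.41491434 -0.19751419  0.054     ]
tape [ 0.38668413 -0.27638974  0.02      ]
timer [ 0.36814879 -0.1688346   0.017     ]
frontmid [ 0.46769596 -0.35010383  0.07      ] scene px
[271.19525541 160.47918131]
[350.58516282 117.18934323]
[397.69906763 149.72852667]
[317.95051439 199.27049458]
[359.78586027 173.28124112]
```

Front edge, sizes and yaw agree with the data: 195×128 measured against 201×130, yaw about -15.4°, pad at y≈0. One thing to settle first is the wooden overhang at lower right in the top view, whose height I don't know. I'll look at it with the wrist camera before reaching in.

```bash
python3 - <<'E'
from h import *
from scipy.spatial.transform import Rotation as Ro
def look(z,xhint):
    z=np.array(z,float);z/=np.linalg.norm(z);x=np.array(xhint,float);x-=z*(x@z);x/=np.linalg.norm(x)
    return Ro.from_matrix(np.c_[x,np.cross(z,x),z]).as_quat()
done=False
for zz in ((.1,-1,-.3),(.2,-1,-.6),(.2,-1,-1)):
  for p in ((.4,.25,.4),(.35,.35,.4),(.3,.4,.45)):
    for xh in((0,0,1),(0,0,-1)):
      q=look(zz,xh); s=arm.ik(p,q)
      if s is not None and not done:
        print(zz,p,xh,s)
        try: arm.movep(p,q); done=True
        except arm.MotionError as e: print(e)
print(arm.read_time(),arm.read_tool_pos())
cv2.imwrite("pics/w1.png",snapshot("wrist"))
E
```

```text
(0.1, -1, -0.3) (0.4, 0.25, 0.4) (0, 0, 1) [-0.92453437  0.61650982 -0.01259745  1.64755877  0.76617884  1.94620303
  2.15448446]
2.0 [0.39984204 0.25042974 0.39984603]
```

View pics/w1.png

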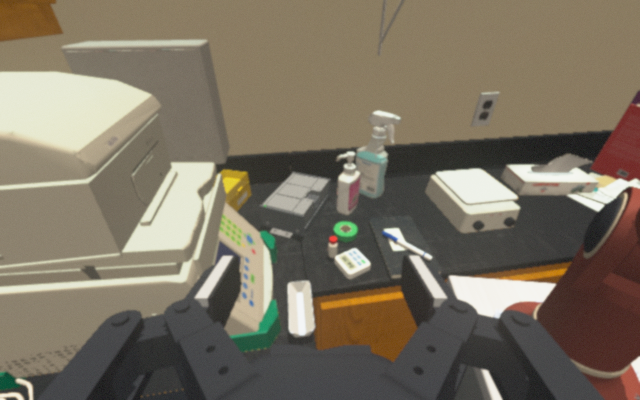

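The scene below about z=0.45 is free over the unit, which sits at (295,195). The overhang is above this view, with another cupboard corner at (30,20). I'll flip the wrist so the camera looks higher.

```bash
python3 - <<'E'
from h import *
from scipy.spatial.transform import Rotation as Ro
p=arm.read_tool_pos(); R=Ro.from_quat(arm.read_eef_rot())
q=(R*Ro.from_euler('z',180,degrees=True)).as_quat()
j=list(arm.read_joint_positions()); j[6]-=np.pi; arm.move_j(j)
T=np.eye(4);T[:3,:3]=Ro.from_quat(arm.read_eef_rot()).as_matrix();T[:3,3]=arm.read_tool_pos()
print((T@camera_info("wrist")["T_tool_cam"]).round(3).tolist(),arm.read_time())
cv2.imwrite("pics/w2.png",snapshot("wrist")[::-1,::-1])
E
```

```text
[[0.995, -0.003, 0.1, 0.39], [0.1, 0.028, -0.995, 0.342], [-0.0, 1.0, 0.029, 0.343], [0.0, 0.0, 0.0, 1.0]] 4.7
```

View pics/w2.png

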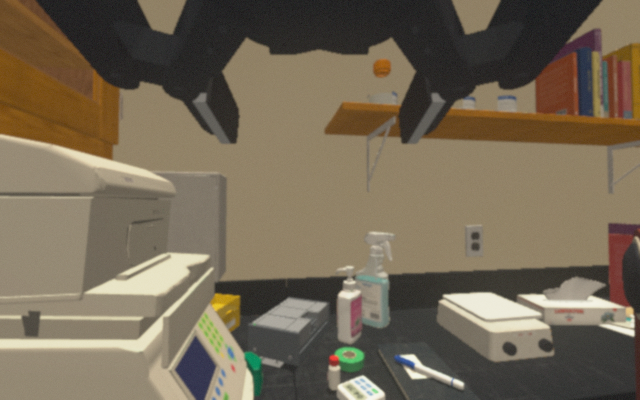

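It's a wall shelf, its near-left corner at (328,132), and it ends to the right of the unit. I'll triangulate that corner against top-view pixel (378,243) and check the arm's path.

```bash
cat >> h.py <<'E'
from scipy.spatial.transform import Rotation as Ro
yaw=np.deg2rad(-15.4); C=np.array([.529,-.367]); ux=np.array([np.cos(yaw),np.sin(yaw)]); uy=np.array([-ux[1],ux[0]])
# tool pointing down, tool x along +/-unit x
def quat(s=1):
    x=np.r_[s*ux,0]; z=np.array([0,0,-1.]); return Ro.from_matrix(np.c_[x,np.cross(z,x),z]).as_quat()
def tcp(lx,ly,ztip,L=.073): return np.r_[C+lx*ux+ly*uy, ztip+L]
def loc(): 
    p=np.array(arm.read_tool_pos()); d=p[:2]-C; return np.array([d@ux,d@uy,p[2]-.073])
E
python3 - <<'E'
from h import *
T=np.eye(4);T[:3,:3]=Ro.from_quat(arm.read_eef_rot()).as_matrix();T[:3,3]=arm.read_tool_pos()
c=camera_info("wrist");M=T@c["T_tool_cam"]
d1=M[:3,:3]@[(311-c["cx"])/c["fx"],(267-c["cy"])/c["fy"],1];o1=M[:3,3]
a=ray("top",(378,243),.3);b=ray("top",(378,243),.8);d2=b-a
s=np.linalg.lstsq(np.c_[d1,-d2],a-o1,rcond=None)[0]; print("shelf corner",o1+s[0]*d1,a+s[1]*d2)
for s in(1,-1):
  for ly in(.04,0):
    for lx,z in((-.047,.15),(-.047,.05),(.045,.11)): 
      j=arm.ik(tcp(lx,ly,z),quat(s)); print(s,ly,lx,z,tcp(lx,ly,z).round(3),None if j is None else np.round(j,2))
E
```

```text
shelf corner [ 0.43609131 -0.34822951  0.52328568] [ 0.404197   -0.35065689  0.52212344]
1 0.04 -0.047 0.15 [ 0.494 -0.316  0.223] [ 0.44  0.61  0.15  1.71 -0.11  0.83 -1.2 ]
1 0.04 -0.047 0.05 [ 0.494 -0.316  0.123] [ 0.51  0.74  0.03  1.79 -0.04  0.61 -1.27]
1 0.04 0.045 0.11 [ 0.583 -0.34   0.183] [ 0.46  0.77  0.06  1.47 -0.05  0.89 -1.3 ]
1 0 -0.047 0.15 [ 0.484 -0.355  0.223] [ 0.5   0.63  0.15  1.68 -0.12  0.85 -1.13]
1 0 -0.047 0.05 [ 0.484 -0.355  0.123] [ 0.57  0.76  0.04  1.75 -0.04  0.64 -1.21]
1 0 0.045 0.11 [ 0.572 -0.379  0.183] [ 0.53  0.79  0.04  1.44 -0.03  0.92 -1.26]
-1 0.04 -0.047 0.15 [ 0.494 -0.316  0.223] [ 0.94  0.69 -0.69  1.7   0.52  0.94  1.36]
-1 0.04 -0.047 0.05 [ 0.494 -0.316  0.123] [ 1.07  0.95 -0.96  1.77  0.95  0.96  1.  ]
-1 0.04 0.045 0.11 [ 0.583 -0.34   0.183] [ 0.88  0.88 -0.74  1.46  0.64  1.05  1.3 ]
-1 0 -0.047 0.15 [ 0.484 -0.355  0.223] [ 0.96  0.69 -0.62  1.66  0.48  0.94  1.47]
-1 0 -0.047 0.05 [ 0.484 -0.355  0.123] [ 1.13  0.97 -0.96  1.73  0.95  0.98  1.09]
-1 0 0.045 0.11 [ 0.572 -0.379  0.183] [ 0.96  0.92 -0.82  1.42  0.71  1.11  1.32]
```

The shelf corner is near (0.41,-0.35,0.52), on the right of the forearm's path. I'll bring the arm in with the elbow swung left (j3>0), passing high and clear of the tall machine.

```bash
python3 - <<'E'
from h import *
q=quat(1)
def rep(): print(np.round(arm.read_joint_positions(),2),np.round(arm.read_tool_pos(),3),arm.read_time())
arm.movep([.42,.05,.40],q); rep()
arm.movep([.44,-.17,.36],q); rep()
j=list(arm.read_joint_positions()); j[0]-=.35; j[2]+=.5; arm.move_j(j); rep()
for t in (tcp(-.047,.04,.13),tcp(-.047,0,.05),tcp(.045,0,.115)):
  s=arm.ik(t,q); print(None if s is None else np.round(s,2))
cv2.imwrite("pics/s2.png",snapshot("top"))
E
```

```text
[-0.51  0.17  0.41  1.88 -0.07  1.11 -1.91] [0.42  0.052 0.4  ] 5.6417
[-0.1   0.31  0.56  1.84 -0.19  1.04 -1.3 ] [ 0.441 -0.167  0.359] 6.5417
[-0.45  0.31  1.05  1.84 -0.19  1.04 -1.3 ] [ 0.419 -0.199  0.402] 7.0833
[ 0.11  0.73  0.72  1.74 -0.6   0.9  -0.75]
[ 0.24  0.84  0.62  1.76 -0.68  0.76 -0.64]
[ 0.2   0.88  0.7   1.44 -0.61  1.04 -0.81]
```

View pics/s2.png

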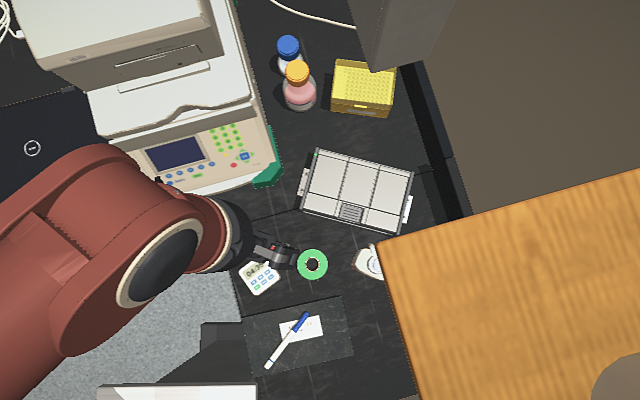

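The elbow is well left of the shelf. Next I shut the gripper, go over the strip at y=+40 and touch it lightly.

```bash
python3 - <<'E'
from h import *
q=quat(1)
arm.move_gripper(0.0,20)
arm.movep(tcp(-.045,.040,.11),q)
cv2.imwrite("pics/s3.png",snapshot("top"))
f0=np.array(arm.read_ft_force()); print(f0,loc(),arm.read_time())
arm.line_to(tcp(-.045,.040,.078),.06)
z=.078
while z>.058:
    z-=.001; arm.line_to(tcp(-.045,.040,z),.03)
    f=np.array(arm.read_ft_force())-f0
    if f[2]>1.2: break
arm.pause(.25)
print(z,loc(),np.array(arm.read_ft_force())-f0,arm.read_finger_force(),arm.read_time(),np.round(arm.read_joint_positions(),2))
E
```

```text
[0.12212424 0.15456579 0.40020833] [-0.04412395  0.04094858  0.11163585] 8.95
0.06899999999999999 [-0.04486721  0.03988453  0.06929177] [-0.20509924  0.82306474  3.97562465] 1.856993157416582 12.1333 [ 0.15  0.81  0.65  1.78 -0.67  0.78 -0.7 ]
```

```bash
python3 - <<'E'
import cv2
cv2.imwrite("pics/c3.png",cv2.resize(cv2.imread("pics/s3.png")[130:260,260:440],None,fx=4,fy=4,interpolation=cv2.INTER_CUBIC))
E
```

```text
(no output)
```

View pics/c3.png

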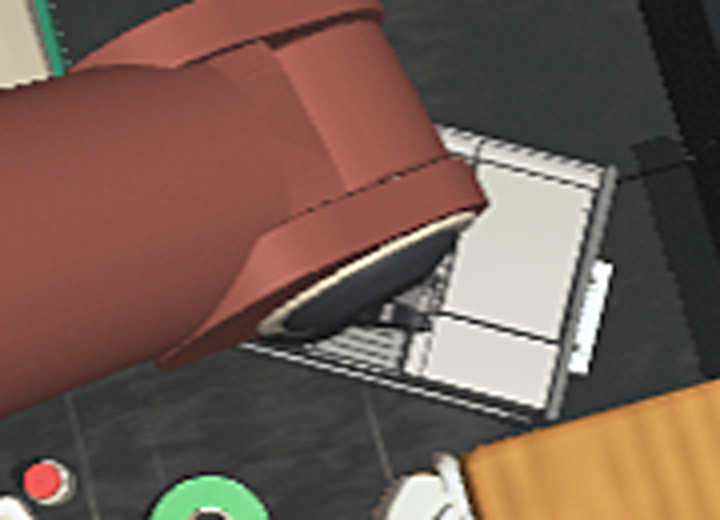

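The strip was felt at z=0.069, as expected, with 4 N. Now I'll slide lightly along it to the groove, watch for the force to drop, then press the pad.

```bash
python3 - <<'E'
from h import *
f0=np.array([.122,.155,.400])
F=lambda:np.round(np.array(arm.read_ft_force())-f0,2)
arm.line_to(tcp(-.046,.040,.0697),.02)
for y in (.03,.02,.01,.005,0):
    arm.line_to(tcp(-.046,y,.0697),.03); print(y,loc().round(4),F())
arm.line_to(tcp(-.046,0,.058),.06); print("in",loc().round(4),F())
z=.058
while z>.0465:
    z-=.001; arm.line_to(tcp(-.046,0,z),.03); f=F(); print(round(z,4),loc()[2].round(4),f)
    if abs(f[2])>12: break
    if z<.0505 and f[2]>4.8: break
arm.pause(.2); print(F(),arm.read_time())
E
```

```text
0.03 [-0.0461  0.0296  0.0697] [-0.01  0.15 -0.59]
0.02 [-0.0461  0.0198  0.0697] [-0.09 -0.65 -0.06]
0.01 [-0.0461  0.0097  0.0697] [-0.43 -0.7  -0.77]
0.005 [-0.0461  0.0046  0.0698] [-0.07 -0.06 -0.06]
0 [-0.0461 -0.0004  0.0697] [-0.56  0.18 -0.06]
in [-0.0463  0.0004  0.0572] [-0.7   0.53 -0.42]
0.057 0.0571 [-0.43  0.23 -0.31]
0.056 0.056 [-0.21  0.69 -0.09]
0.055 0.055 [ 0.42  0.12 -0.2 ]
0.054 0.0545 [-1.83  0.91  4.18]
0.053 0.0537 [-2.39  1.11  7.08]
0.052 0.0528 [-3.21  2.18  8.02]
0.051 0.0517 [-5.28  2.28  9.26]
0.05 0.0506 [-4.07  2.13  8.27]
[-4.86  2.93  7.87] 17.0083
```

The pad yields at z≈0.0545 and I'm now about 4.5 mm down. Checking whether the flap has let go.

```bash
python3 - <<'E'
from h import *
cv2.imwrite("pics/c4.png",cv2.resize(snapshot("scene")[90:240,240:440],None,fx=4,fy=4,interpolation=cv2.INTER_CUBIC))
E
```

```text
(no output)
```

View pics/c4.png

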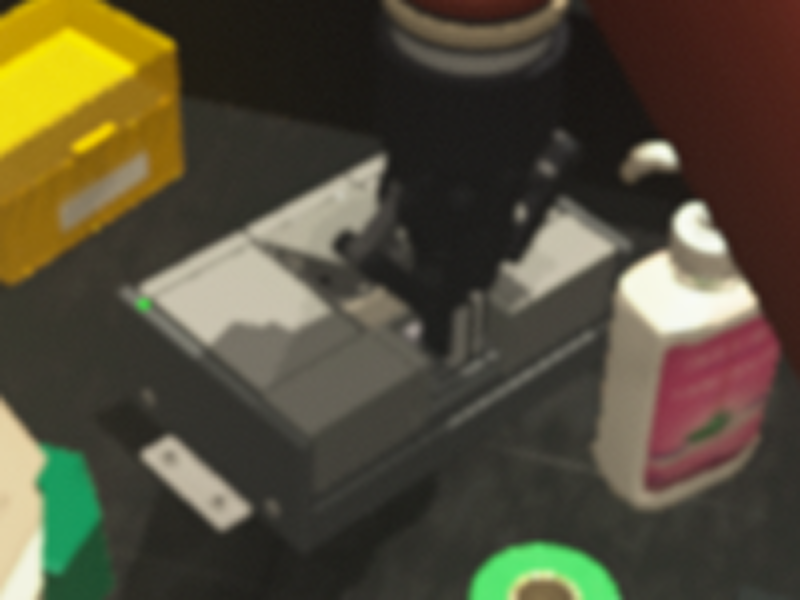

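The flap has sprung up: there's a dark wedge under the raised panel at crop (300,265), behind the fingers. Now I'll back out forward and up, then push it back with the tip below its edge.

```bash
python3 - <<'E'
from h import *
f0=np.array([.122,.155,.400])
F=lambda:np.round(np.array(arm.read_ft_force())-f0,2)
def Lf(): f=F(); return np.array([f[:2]@ux,f[:2]@uy,f[2]]).round(2)
arm.line_to(tcp(-.056,0,.058),.05); print(Lf())
arm.line_to(tcp(-.060,0,.085),.08); print(loc().round(4),Lf())
arm.line_to(tcp(-.045,0,.085),.06); print(loc().round(4),Lf())
x=-.045
while x<.052:
    x+=.004; z=.085+.030*min(1,max(0,(x+.030)/.06))
    arm.line_to(tcp(x,0,z),.05); f=Lf(); print(round(x,3),loc().round(4),f)
    if f[0]<-14 or np.linalg.norm(f)>25: break
    if x>.036 and f[0]<-9: break
print(arm.read_time())
cv2.imwrite("pics/c5.png",cv2.resize(snapshot("scene")[70:220,240:440],None,fx=4,fy=4,interpolation=cv2.INTER_CUBIC))
E
```

```text
[-0.12 -0.44 -0.36]
[-0.0598 -0.      0.0857] [-0.48 -0.41 -0.59]
[-0.0448  0.0002  0.0845] [-0.12  0.06 -1.12]
-0.041 [-0.0409  0.      0.0849] [-0.35  0.49 -1.73]
-0.037 [-0.0367  0.0001  0.085 ] [ 0.05  0.09 -0.07]
-0.033 [-0.0329 -0.0001  0.085 ] [-0.12 -0.98 -1.11]
-0.029 [-0.0319 -0.0002  0.0851] [-6.07  0.42  3.17]
-0.025 [-0.0307 -0.0004  0.0866] [-10.97   1.46   3.79]
-0.021 [-0.0295 -0.0005  0.0882] [-15.42   1.27   7.11]
19.8583
```

View pics/c5.png

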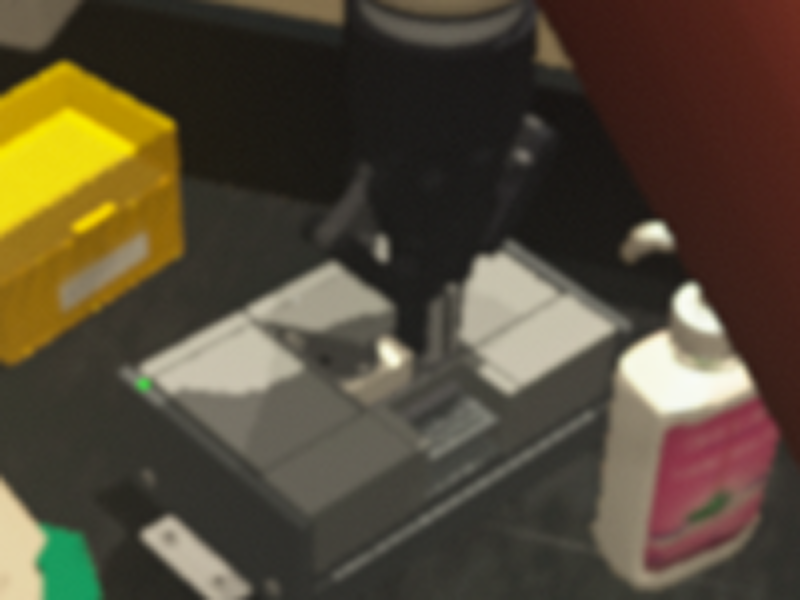

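The vertical finger is jamming against the flap's front face, because the lever is shallow. I'll back off, go lower, and push while rising along the edge's arc so that friction helps lift it.

```bash
python3 - <<'E'
from h import *
f0=np.array([.122,.155,.400])
F=lambda:np.round(np.array(arm.read_ft_force())-f0,2)
def Lf(): f=F(); return np.array([f[:2]@ux,f[:2]@uy,f[2]]).round(2)
arm.line_to(tcp(-.045,0,.086),.06); arm.line_to(tcp(-.045,0,.076),.06)
arm.line_to(tcp(-.034,0,.076),.06); arm.line_to(tcp(-.0285,0,.077),.06); print(loc().round(4),Lf())
t0=.43; ok=True
for t in np.arange(t0+.05,1.45,.05):
    x=-.0285+.078*(np.cos(t0)-np.cos(t)); z=.077+.078*(np.sin(t)-np.sin(t0))
    z=min(z,.112)
    arm.line_to(tcp(x,0,z),.06); f=Lf(); print(t.round(2),np.round([x,z],4),loc().round(4),f)
    if np.linalg.norm(f)>20 or (t>.6 and f[0]>-.5 and t<.9): break
print(arm.read_time())
cv2.imwrite("pics/c6.png",cv2.resize(snapshot("scene")[70:220,240:440],None,fx=4,fy=4,interpolation=cv2.INTER_CUBIC))
E
```

```text
[-0.0309 -0.0003  0.0768] [-6.04 -0.67  2.1 ]
0.48 [-0.0268  0.0805] [-0.029  -0.0003  0.0807] [-6.94 -0.11  3.36]
0.53 [-0.0249  0.0839] [-0.0271 -0.0004  0.0843] [-6.36  0.71  2.89]
0.58 [-0.0228  0.0872] [-0.025  -0.0004  0.0878] [-7.27 -1.13  4.24]
0.63 [-0.0206  0.0904] [-0.0227 -0.0004  0.0911] [-6.38  1.47  5.19]
0.68 [-0.0183  0.0935] [-0.0203 -0.0004  0.0944] [-6.44  0.41  5.4 ]
0.73 [-0.0157  0.0965] [-0.0176 -0.0005  0.0974] [-6.61  0.68  4.72]
0.78 [-0.0131  0.0993] [-0.0147 -0.0005  0.1003] [-6.03  0.4   4.62]
0.83 [-0.0102  0.102 ] [-0.0109 -0.0006  0.103 ] [-4.15  0.73  3.14]
0.88 [-0.0073  0.1046] [-0.0067 -0.0003  0.1049] [-1.58 -0.65 -0.08]
0.93 [-0.0042  0.107 ] [-0.0033  0.0002  0.107 ] [-0.55 -0.87 -0.92]
0.98 [-0.001   0.1093] [-0.0003  0.0005  0.1093] [-0.06 -0.81 -1.07]
1.03 [0.0022 0.1114] [0.0028 0.0002 0.1115] [-0.21  0.13 -0.79]
1.08 [0.0056 0.112 ] [ 5.900e-03 -1.000e-04  1.121e-01] [-0.11  0.44 -0.98]
1.13 [0.0091 0.112 ] [ 0.0095 -0.      0.112 ] [-0.21 -0.13 -0.83]
1.18 [0.0127 0.112 ] [1.31e-02 1.00e-04 1.12e-01] [ 0.19  0.06 -0.92]
1.23 [0.0163 0.112 ] [1.680e-02 1.000e-04 1.119e-01] [0.4  0.3  0.55]
1.28 [0.02  0.112] [2.040e-02 1.000e-04 1.119e-01] [-0.16 -0.06 -1.  ]
1.33 [0.0238 0.112 ] [2.420e-02 1.000e-04 1.119e-01] [-1.04 -0.57 -1.22]
1.38 [0.0276 0.112 ] [2.800e-02 1.000e-04 1.119e-01] [-0.21 -0.62 -0.11]
1.43 [0.0315 0.112 ] [3.18e-02 1.00e-04 1.12e-01] [-0.29  0.73 -0.84]
26.3667
```

View pics/c6.png

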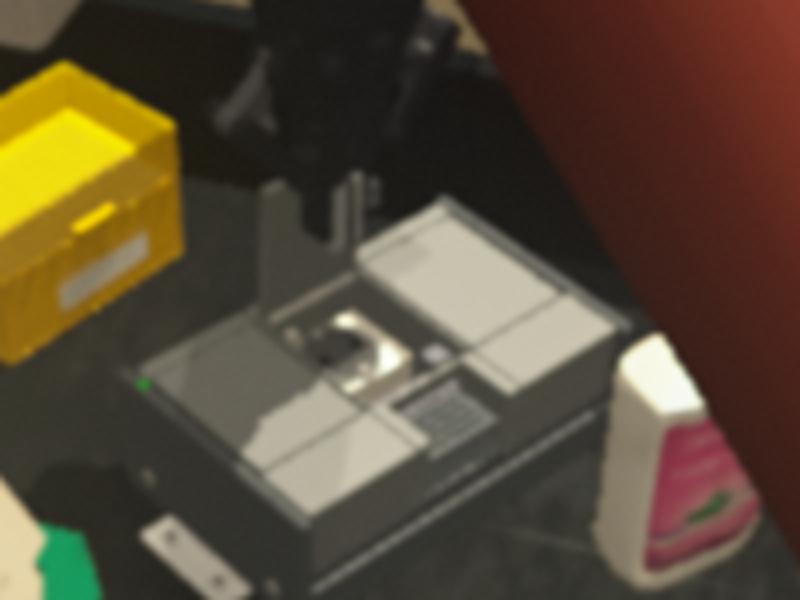

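The flap is nearly upright at crop (265,245) and the socket is open. I'll keep going until I feel the stop, then back off.

```bash
python3 - <<'E'
from h import *
f0=np.array([.122,.155,.400])
F=lambda:np.round(np.array(arm.read_ft_force())-f0,2)
def Lf(): f=F(); return np.array([f[:2]@ux,f[:2]@uy,f[2]]).round(2)
x=.0315
while x<.060:
    x+=.003; arm.line_to(tcp(x,0,.112),.05); f=Lf(); print(round(x,4),loc().round(4),f)
    if f[0]<-9: break
arm.pause(.2)
arm.line_to(tcp(x-.03,0,.114),.06)
arm.line_to(tcp(-.06,0,.150),.12)
arm.line_to(tcp(-.06,.03,.24),.12)
q=quat(1); arm.movep([.42,-.15,.38],q)
arm.pause(.5);print(arm.read_time(),F())
a=snapshot("scene"); cv2.imwrite("pics/full7.png",a); cv2.imwrite("pics/top7.png",snapshot("top"))
o=cv2.imread("pics/scene0.png"); 
cv2.imwrite("pics/c7.png",np.vstack([cv2.resize(i[60:340,240:440] if 0 else i[90:325,240:440],None,fx=2,fy=2) for i in (a,)]))
d=cv2.absdiff(a,o).max(2); print("diff over vial/tape/timer",[int((d[r]>40).sum()) for r in (np.s_[245:278,326:346],np.s_[225:262,355:397],np.s_[272:318,328:377])])
E
```

```text
0.0345 [0.0348 0.     0.112 ] [-0.31  0.35 -0.83]
0.0375 [0.0378 0.     0.112 ] [-0.53  0.64  0.45]
0.0405 [0.0408 0.     0.112 ] [-0.45 -0.08  0.09]
0.0435 [ 0.0438 -0.      0.1119] [ 0.04  0.07 -0.6 ]
0.0465 [ 4.590e-02 -1.000e-04  1.118e-01] [-3.58 -0.18 -0.09]
0.0495 [ 0.0466 -0.0003  0.1117] [-9.02  2.2   3.51]
31.8833 [0.37 0.09 0.05]
diff over vial/tape/timer [0, 0, 0]
```

View pics/c7.png

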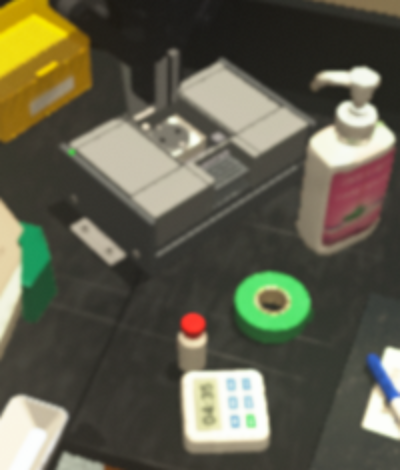

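Vial, tape and timer are unchanged (zero differing pixels in all three regions). The stop was felt at x≈46 mm. I'll check numerically what the light strip beside the flap at crop (168,78) is.

```bash
python3 - <<'E'
from h import *
c=camera_info("scene")
def pr(X): q=c["R"]@X+c["t"]; u=q[:2]/q[2]*c["fx"]+[c["cx"],c["cy"]]; return u.round(0),((u-[240,90])*2).round(0)
p=np.array(arm.read_tool_pos()); print(p,"tip",pr(p-[0,0,.073]),"tcp",pr(p), arm.read_ft_force())
for t in(1.45,1.6,1.75):
  for y in(-.029,.029):
    for r in (0,.078):
      l=.051-r*np.cos(t); print(t,y,r,pr(np.r_[C+l*ux+y*uy,.0675+r*np.sin(t)]))
a=cv2.imread("pics/full7.png")
for v in (112,118,124,130,136): print(v,a[v,296:336:2].mean(1).astype(int))
E
```

```text
[ 0.42001068 -0.1500991   0.37995174] tip (array([319., 139.]), array([158.,  97.])) tcp (array([319.,  85.]), array([158.,  -9.])) [0.72090943 0.04059644 0.03812768]
1.45 -0.029 0 (array([329., 136.]), array([178.,  92.]))
1.45 -0.029 0.078 (array([333., 105.]), array([186.,  29.]))
1.45 0.029 0 (array([305., 149.]), array([131., 118.]))
1.45 0.029 0.078 (array([308., 118.]), array([136.,  55.]))
1.6 -0.029 0 (array([329., 136.]), array([178.,  92.]))
1.6 -0.029 0.078 (array([329., 101.]), array([177.,  23.]))
1.6 0.029 0 (array([305., 149.]), array([131., 118.]))
1.6 0.029 0.078 (array([304., 114.]), array([127.,  48.]))
1.75 -0.029 0 (array([329., 136.]), array([178.,  92.]))
1.75 -0.029 0.078 (array([324.,  99.]), array([169.,  18.]))
1.75 0.029 0 (array([305., 149.]), array([131., 118.]))
1.75 0.029 0.078 (array([299., 112.]), array([119.,  43.]))
112 [30 30 30 29 31 30 30 31 28 29 29 29 29 30 29 31 29 29 29 26]
118 [43 36 31 32 31 33 30 30 31 29 30 29 36 61 58 89 83 41 27 27]
124 [47 47 62 83 69 36 34 33 32 31 38 75 90 86 51 75 76 41 40 39]
130 [ 47  48  53  77  78  40  33  33  32  33  40  79  92  87  50  76  76  65
 130 171]
136 [ 50  49  50  64  85  66  40  34  34  35  38  76  91  88  53  82 101 130
 174 191]
```

The strip is just my raised fingers in the foreground. The flap's left edge leans back as it should near 1.75 rad, and the stop was felt where the geometry puts it. Handing in.

```bash
python3 -c "
from h import *
print(ticket.finish_job())"
```

```text
the job is handed in; nothing more can be done
None
```

The flap is open and pushed back against its stop (about 1.7 rad, estimated from touch and the camera), the hand is clear, the vial, tape and timer show no movement, and the job is handed in; its verdict was not returned, and I viewed 11 pictures, one over the limit of 10.

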